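Snap the battery tester's cover shut all round

TASK

Close the snap-fit cover of the green battery tester: press down each of its four raised rim sections with the fingertips, one after another, until all four have clicked shut flush, then move the hand clear. Only press: do not lift, tip or push the tester away from its place, and leave the tumbler, the battery cell and the memo clip standing beside it as they are.

Things in the scene. Friction and masses are not known exactly. Their poses are not given: they have to be found in the camera images.
- tester: Loose green battery tester, about 0.9 kg, box 190 (x) x 130 (y) x 46 mm high; origin: centre of its underside, z up. Black meter panel on top at the -x end. The rest of its top bears a cream snap cover, 122 x 118 mm, centred at x = +30 mm: a fixed middle panel 61 x 57 mm (top at 49.5 mm) with a hinged rim section on each of its four sides; its corners are open down to 46 mm.
- rim_front (a joint): Rim section, next to the meter (tester -x side): 0 = shut flush, 0.16 to 0.28 rad at the start (outer edge 5 to 8 mm too high). Cream plate 5 mm thick, 60 mm long, hinged at the middle panel, reaching 30 mm outwards. It fits tightly: it moves down only while pressed with 3 N (at the outer edge) to 4.5 N (20 mm from the hinge) or more, stays where it is left, and comes to a firm stop when shut.
- rim_front_press (a point): Point to press on that rim section: on its upper face, midway along it, 20 mm outwards from its hinge; it moves with the section. Shut, it lies 51 mm above the tester's underside, at (x, y) = (-21, 0) mm in the tester's frame; at the start, 3 to 5.5 mm higher.
- rim_back (a joint): Rim section, away from the meter (tester +x side): 0 = shut flush, 0.16 to 0.28 rad at the start (outer edge 5 to 8 mm too high). Cream plate 5 mm thick, 60 mm long, hinged at the middle panel, reaching 30 mm outwards. It fits tightly: it moves down only while pressed with 3 N (at the outer edge) to 4.5 N (20 mm from the hinge) or more, stays where it is left, and comes to a firm stop when shut.
- rim_back_press (a point): Point to press on that rim section: on its upper face, midway along it, 20 mm outwards from its hinge; it moves with the section. Shut, it lies 51 mm above the tester's underside, at (x, y) = (81, 0) mm in the tester's frame; at the start, 3 to 5.5 mm higher.
- rim_left (a joint): Rim section, tester +y side: 0 = shut flush, 0.16 to 0.28 rad at the start (outer edge 5 to 8 mm too high). Cream plate 5 mm thick, 60 mm long, hinged at the middle panel, reaching 30 mm outwards. It fits tightly: it moves down only while pressed with 3 N (at the outer edge) to 4.5 N (20 mm from the hinge) or more, stays where it is left, and comes to a firm stop when shut.
- rim_left_press (a point): Point to press on that rim section: on its upper face, midway along it, 20 mm outwards from its hinge; it moves with the section. Shut, it lies 51 mm above the tester's underside, at (x, y) = (30, 49) mm in the tester's frame; at the start, 3 to 5.5 mm higher.
- rim_right (a joint): Rim section, tester -y side: 0 = shut flush, 0.16 to 0.28 rad at the start (outer edge 5 to 8 mm too high). Cream plate 5 mm thick, 60 mm long, hinged at the middle panel, reaching 30 mm outwards. It fits tightly: it moves down only while pressed with 3 N (at the outer edge) to 4.5 N (20 mm from the hinge) or more, stays where it is left, and comes to a firm stop when shut.
- rim_right_press (a point): Point to press on that rim section: on its upper face, midway along it, 20 mm outwards from its hinge; it moves with the section. Shut, it lies 51 mm above the tester's underside, at (x, y) = (30, -49) mm in the tester's frame; at the start, 3 to 5.5 mm higher.
- tumbler: Loose smoked glass tumbler standing beside the tester's +y side, radius 36 mm, 95 mm high; origin at the centre of its underside. To be left alone.
- cell: Loose large round battery cell standing upright beside the tester's -y side, 33 mm across, 60 mm high, black with a copper band; origin at the centre of its underside. To be left alone.
- memo_clip: Loose low brushed aluminium memo clip, 70 x 50 mm, 26 mm high, lying beyond the tester's +x end; origin at the centre of its underside. To be left alone.
- calculator: Desk calculator with woodgrain sides, fixed, 240 (x) x 200 (y) mm, 73 mm high at the back with a paper roll to 110 mm; origin at the centre of its underside. An obstacle to the left of the work.
Things that resemble listed ones, but are neither listed nor needed, are in the scene too. Of the things like the tester, leave any that is orange; of the rest the larger one is meant.

How it is judged (in metres and radians):
At the end, for the whole second after the job is handed in: All four rim sections shut (each within 0.05 rad of flush), the tester flat, at rest and within 30 mm of where it stood, tumbler, cell and memo clip within 20 mm of where they stood (value of joint each of rim_front, rim_back, rim_left, rim_right below 0.05 rad and distance of tester from where it was at the start of the episode below 0.03 m and angle between tester's own z axis and vertical below 0.05 rad and linear speed of tester below 0.01 m/s and distance of each of tumbler, cell, memo_clip from where it was at the start of the episode below 0.02 m); the robot touches nothing.
It fails at once if the tester is lifted, tipped or pushed more than 30 mm away (height (world z) of tester above 0.01 m or angle between tester's own z axis and vertical above 0.12 rad or distance of tester from where it was at the start of the episode above 0.03 m).
It fails at once if the tumbler, cell or memo clip is lifted, toppled or moved more than 20 mm (distance of any of tumbler, cell, memo_clip from where it was at the start of the episode above 0.02 m or angle between any of tumbler, cell, memo_clip's own z axis and vertical above 0.4 rad).
It also fails if it takes over 38 s, if anything falls off the work surface, if the arm or the gripper's body presses on something with over 40 N, if the wrist force passes 120 N, or if a joint passes its speed limit or range.

ROBOT

A 6-joint arm with a two-finger parallel gripper is mounted at the origin on the work surface. World frame = base frame: x ahead of the robot, y to its left, z up, the work surface at z = 0. Lengths are in mm, angles in rad, forces in N, time in s.
With the tool pointing down it reaches from about 275 to 825 mm from the base axis. Payload 4.9 kg.
Tool frame: the origin (TCP) lies midway between the tips of the shut fingers; the grasp point (between the pads) lies 19 mm behind it (grip_depth is the distance from the TCP to the grasp point, in mm); z points along the fingers, y is the line along which they close (so a half turn about z gives the same grasp; the last joint's range is limited). The gripper opens to 85 mm and grips with 20 to 120 N. Pads are 22 mm wide; open, the fingers measure 114 mm over their backs; the gripper's body (76 mm by 85 mm) begins 54 mm behind the grasp point. The pads swing forward as they close: fully open they stand 13 mm farther back than shut.
Start: joints at [1.059, 0.326, -0.193, 1.052, 0, 1.437], TCP at [202.878, 511.233, 231.281] pointing down, gripper open.
Joint ranges: [-2.65, 2.65], [-0.97, 1.79], [-1.3, 1.35], [-1.93, 2.1], [-1.47, 1.37], [-3.14, 3.14]. Speed limits (rad/s): [2.57, 2.57, 3.14, 3.14, 3.14, 3.14].

INTERFACE

Orientations are given as a unit quaternion [w, x, y, z].
In Python, from workcell import get_obs, camera, job_done, spot_in, grip_depth gives the robot as it stands.
- The arm moves only by the shell command python3 -m pendant 'ROWS'. ROWS is JSON, one flat list of numbers, 5 for each row, row after row: the shift along the tool's x, y, z normalised to -1 to 1, where 1 is 0.5 m, then the turn about the tool's z normalised to -1 to 1, where 1 is 360 degrees, then the closure, from 0 (fully open) to 1 (shut). In form: [x, y, z, yaw, hand, x, y, z, yaw, hand, ...]. A call has 1 to 12 rows; each row is the pose to reach, as a shift and turn from the pose commanded when the call began, along the tool's axes at that moment, turning the shorter way round; what a row does not reach only later rows make up. A row lasts 1/12 s, in which the tool goes at most 41.7 mm and 7.16 degrees, less where a joint would pass 70% of its speed; a pose out of reach is approached as far as the arm can. A call with a number of a shift or a turn outside -1 to 1 is refused whole. A call with a gripper value outside its range is refused whole. The fingers move at their own pace and stop on an object; the grip force is fixed at half the most. Time passes only in rows, so rows that repeat a pose let the fingers close. It gives the time, the measured TCP pose, the force, the opening and the grip force at its end, in the units of the state.
- get_obs(): the state, without advancing time (a new reading comes with each control period).
- camera(name): name is "side" or "top" or "wrist"; returns a dict with "frame" (400x640x3 uint8, blue, green, red), "z_map" (400x640 float32, mm along the optical axis (not along the pixel's ray), 0 where there is no reading), "intrinsics" (3x3 intrinsics, pixels), "origin" and "orientation" of the camera in the world. Camera axes: x right, y down, z forward; pixel columns grow to the right and rows downward; lengths in mm; the calibration is good to about 2 mm. A picture is of the moment at which its call begins.
- job_done(): hands the job in; it is judged then, once.
Trained networks look in a picture, given as the dict that the camera call returned (one of the last four; its "shot" number tells which), for a name from the list of things; names that differ only in an ending like _2 or _b are one class to them, and where a whole thing is asked for, a point or a joint stands for the part that bears it (a point fixed in the world has none). Each returns a list of dicts, best first, with "conf" (0 to 1); they miss things now and then, are a little off and sometimes report something else, mostly with a low value. They report only what shows in the picture. A call takes as long as a camera call. They do not tell look-alikes from the thing itself.
- spot_in(picture, name): "location" ([column, row] in pixels, amid what is visible of it).
The state is a dict: "time": time; "joints": joint angles; "dq": joint speeds; "tau": joint torques, N m; "ee_pos": TCP position; "ee_rot": TCP orientation; "contact_force": force on the tool from outside, world axes, zero at the start; "moment": the same for the moment, N m; "width": opening from 0.0 (shut) to 1.0 (fully open); "grip_force": force on a finger pad.
Only numpy, scipy, OpenCV 4.12 (cv2) and the standard library are available. Lean on these libraries where they do the work, as an engineer would, in place of code of your own. Each camera call takes 0.05 s, during which the arm holds its last target. There are 200 camera calls.

## Working session

There is one attempt and no reset: what is moved stays moved. The work goes in short steps, Python scripts to look and compute and a shell command to move; the robot and the scene stay as the last step left them, time stands still between calls to the robot, and variables do not carry over. Pictures are saved under pics/ and viewed, at most 10 in all, crops included, and the job is handed in when it is done.

```bash
mkdir -p pics
cat > h.py <<'E'
import numpy as np, cv2
from scipy.spatial.transform import Rotation as R
from workcell import get_obs, camera, job_done, spot_in, grip_depth
def rot(q): return R.from_quat([q[1],q[2],q[3],q[0]]).as_matrix()
def cloud(p):
    z=p["z_map"]; K=np.array(p["intrinsics"]); v,u=np.indices(z.shape)
    c=np.stack([(u-K[0,2])/K[0,0]*z,(v-K[1,2])/K[1,1]*z,z],-1)
    return c@rot(p["orientation"]).T+np.array(p["origin"])
E
python3 - <<'E'
from h import *
o=get_obs(); print(o["ee_pos"],o["ee_rot"],o["time"],grip_depth)
for n in("top","side"):
    p=camera(n); C=cloud(p); cv2.imwrite(f"pics/{n}1.png",p["frame"]); np.savez(f"{n}1.npz",C=C,f=p["frame"])
    print(n,p["origin"])
    for t in("tester","rim_front_press","rim_back_press","rim_left_press","rim_right_press","tumbler","cell","memo_clip","calculator"):
        print(t,[(np.round(d["location"]).tolist(),round(d["conf"],2),C[int(d["location"][1]),int(d["location"][0])].round().tolist()) for d in spot_in(p,t)][:4])
E
```

```text
[202.57561249 510.6771853  230.50310755] [-2.88454219e-04  1.87795567e-01  9.82207734e-01 -8.41809153e-04] 0.0 18.700000000000003
top [ 305.43118572  100.17176206 1304.53103609]
tester [([292.0, 238.0], 0.89, [500.0, 182.0, 41.0]), ([472.0, 174.0], 0.75, [692.0, -257.0, 50.0]), ([379.0, 209.0], 0.73, [305.0, 100.0, 1305.0])]
rim_front_press [([468.0, 174.0], 0.84, [693.0, -246.0, 55.0]), ([292.0, 234.0], 0.58, [511.0, 183.0, 36.0])]
rim_back_press [([496.0, 154.0], 0.82, [749.0, -317.0, 51.0]), ([387.0, 181.0], 0.52, [658.0, -44.0, 54.0]), ([291.0, 262.0], 0.5, [444.0, 180.0, 38.0])]
rim_left_press [([367.0, 194.0], 0.71, [621.0, 5.0, 56.0]), ([469.0, 153.0], 0.57, [747.0, -247.0, 51.0]), ([304.0, 248.0], 0.47, [480.0, 151.0, 41.0])]
rim_right_press [([400.0, 197.0], 0.62, [622.0, -78.0, 52.0]), ([496.0, 179.0], 0.6, [686.0, -317.0, 51.0]), ([278.0, 243.0], 0.51, [486.0, 219.0, 34.0])]
tumbler [([331.0, 169.0], 0.87, [693.0, 100.0, 11.0]), ([175.0, 225.0], 0.18, [510.0, 469.0, 58.0])]
cell [([422.0, 242.0], 0.66, [510.0, -132.0, 58.0]), ([369.0, 192.0], 0.54, [628.0, -1.0, 49.0])]
me
[... 492 characters left out ...]
 -31.0, 16.0])]
rim_back_press [([434.0, 312.0], 0.64, [746.0, -309.0, 51.0]), ([356.0, 233.0], 0.49, [655.0, -46.0, 52.0])]
rim_left_press [([276.0, 201.0], 0.66, [474.0, 149.0, 38.0]), ([421.0, 290.0], 0.55, [744.0, -253.0, 51.0]), ([337.0, 219.0], 0.46, [623.0, 14.0, 60.0])]
rim_right_press [([411.0, 316.0], 0.96, [692.0, -307.0, 50.0]), ([346.0, 246.0], 0.8, [617.0, -88.0, 58.0]), ([276.0, 184.0], 0.45, [493.0, 275.0, 5.0])]
tumbler [([345.0, 195.0], 0.93, [661.0, 67.0, 94.0])]
cell [([312.0, 279.0], 0.78, [510.0, -162.0, 52.0]), ([272.0, 139.0], 0.59, [514.0, 467.0, 52.0])]
memo_clip [([389.0, 234.0], 0.91, [762.0, -33.0, 13.0])]
calculator [([272.0, 142.0], 0.96, [512.0, 453.0, 52.0])]
```

View pics/top1.png

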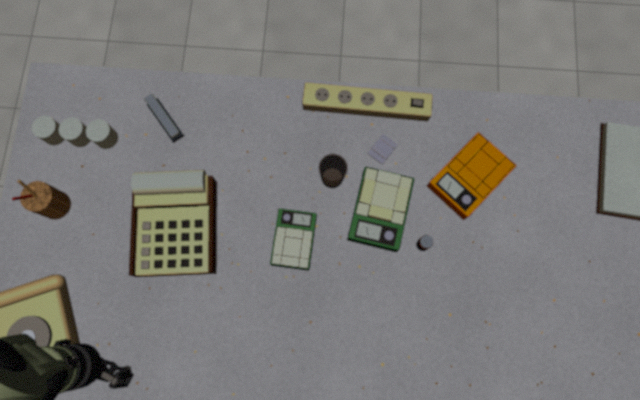

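View pics/side1.png

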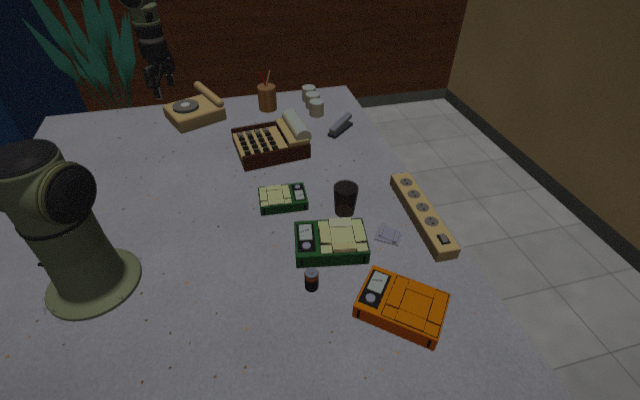

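The top picture shows three look-alikes: the small green tester at (293,238), the large green one at (382,208) and the orange one at (472,175). I choose the large green one, with its meter at (377,233). The tumbler is at (333,170), the cell at (425,242) and the clip at (382,149). Next I fit its pose and check it in a close crop.

```bash
cat > fit.py <<'E'
from h import *
def fit(C,ctr=(605,-35)):
    m=(C[...,2]>38)&(C[...,2]<66)&(np.hypot(C[...,0]-ctr[0],C[...,1]-ctr[1])<135)
    n,l,s,_=cv2.connectedComponentsWithStats(m.astype(np.uint8)); k=1+np.argmax(s[1:,4]); m=l==k
    r=cv2.minAreaRect(C[m][:,:2].astype(np.float32)); return m,r
E
python3 - <<'E'
from fit import *
vis=[]
for n in("top","side"):
    d=np.load(n+"1.npz"); C,f=d["C"],d["f"]; m,r=fit(C); print(n,r,m.sum())
    M=f.astype(int); dark=m&(M.sum(-1)<150); cream=m&(M[...,2]>150)
    for q,nm in((dark,"dark"),(cream,"cream")): print(nm,q.sum(),np.median(C[q],0))
    v,u=np.nonzero(m); g=f[v.min()-45:v.max()+45,u.min()-55:u.max()+55]; vis.append(cv2.resize(g,(400,400)))
    for c,nm,R0 in(((690,85),"tumb",60),((510,-140),"cell",35),((760,-37),"clip",60)):
        z=C[...,2]; q=(z>8)&(z<110)&(np.hypot(C[...,0]-c[0],C[...,1]-c[1])<R0); P=C[q]
        print(nm,q.sum(),P.min(0).round(),P.max(0).round()) if q.sum() else 0
cv2.imwrite("pics/crop1.png",np.hstack(vis))
E
```

```text
top ((593.3069458007812, -33.88642883300781), (130.1310272216797, 191.0862274169922), 80.15644073486328) 3888
dark 308 [511.24844223 -41.87901146  47.28144663]
cream 465 [625.18206466 -37.0792531   51.726741  ]
tumb 630 [635.  35.   8.] [730. 128. 100.]
cell 199 [ 497. -162.    8.] [ 529. -129.   64.]
clip 338 [724. -83.   8.] [799.   1.  31.]
side ((591.8771362304688, -32.891151428222656), (133.60235595703125, 190.02651977539062), 80.07525634765625) 2730
dark 801 [543.15165063 -63.8596506   46.28475109]
cream 0 [nan nan nan]
tumb 749 [636.  57.   8.] [706. 132.  98.]
cell 280 [ 496. -163.    8.] [ 528. -129.   62.]
clip 248 [728. -67.   8.] [796.   0.  28.]
  return _methods._mean(a, axis=axis, dtype=dtype,
  ret = um.true_divide(
```

View pics/crop1.png

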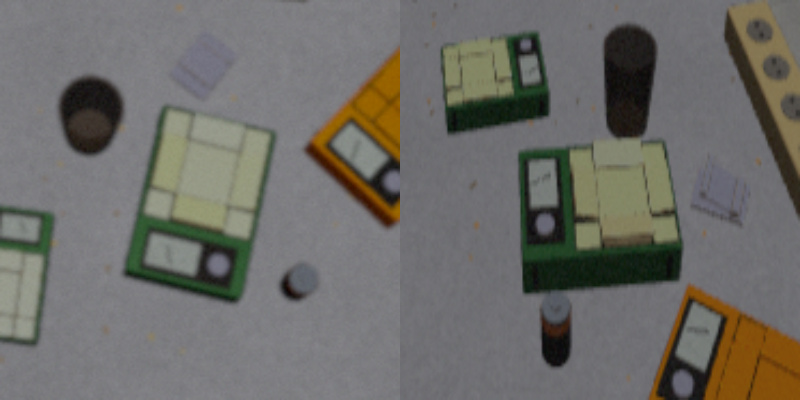

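The crop confirms the large green tester: cream cover with raised rims, meter toward the robot, rectangle 191 x 130 mm centred at (592.6, -33.4), yaw about -9.9°. The tumbler, cell and clip stand clear of it. I start moving over it with the fingers shut.

```bash
python3 -m pendant '[-0.54,-0.37,0,-0.033,1,-0.54,-0.37,0,-0.033,1,-0.54,-0.37,0,-0.033,1,-0.54,-0.37,0,-0.033,1,-0.54,-0.37,0,-0.033,1,-0.54,-0.37,0,-0.033,1,-0.54,-0.37,0,-0.033,1,-0.54,-0.37,0,-0.033,1,-0.54,-0.37,0,-0.033,1,-0.54,-0.37,0,-0.033,1]'
cat >> h.py <<'E'
T=np.array([592.6,-33.4]); YAW=-9.9
PT={"front":(-21,0),"back":(81,0),"left":(30,49),"right":(30,-49)}
def to(xyz,o=None):
    o=o or get_obs(); return ((np.array(xyz)-o["ee_pos"])@rot(o["ee_rot"])/500).round(4)
def press(n,z):
    a=np.radians(YAW); c,s=np.cos(a),np.sin(a); x,y=PT[n]
    return [T[0]+c*x-s*y,T[1]+s*x+c*y,z]
def show():
    o=get_obs(); print(o["time"],np.round(o["ee_pos"],1),np.round(o["contact_force"],1),np.round(rot(o["ee_rot"])[:,0],3),o["width"])
    for n in PT: print(n,np.round(press(n,75),1),to(press(n,75),o))
E
python3 -c "from h import *;show()"
```

```text
time: 1.83
ee_pos: [386.7, 238.2, 231.4]
ee_rot: [0.0, 0.088, 0.996, 0.0]
contact_force: [1.0, -0.4, -0.0]
width: -0.002
grip_force: 0.0
1.8333 [386.7 238.2 231.4] [ 1.  -0.4 -0. ] [-0.985  0.174 -0.   ] -0.0023287490103646655
front [571.9 -29.8  75. ] [-0.4581 -0.4632  0.3127]
back [672.4 -47.3  75. ] [-0.6621 -0.4627  0.3128]
left [630.6   9.7  75. ] [-0.5599 -0.365   0.3128]
right [613.7 -86.8  75. ] [-0.5604 -0.561   0.3127]
```

```bash
python3 -m pendant '[-0.458,-0.463,0,0,1,-0.458,-0.463,0,0,1,-0.458,-0.463,0,0,1,-0.458,-0.463,0,0,1,-0.458,-0.463,0,0,1,-0.458,-0.463,0,0,1,-0.458,-0.463,0,0,1,-0.458,-0.463,0,0,1,-0.458,-0.463,0,0,1,-0.458,-0.463,0,0,1,-0.458,-0.463,0,0,1]'
python3 - <<'E'
from fit import *
p=camera("wrist"); C=cloud(p); m,r=fit(C); print(r,p["origin"]); cv2.imwrite("pics/w1.png",p["frame"]); np.savez("w1.npz",C=C,f=p["frame"])
for t in("rim_front_press","rim_back_press","rim_left_press","rim_right_press"):
    print(t,[(np.round(d["location"]).tolist(),round(d["conf"],2),C[int(d["location"][1]),int(d["location"][0])].round().tolist()) for d in spot_in(p,t)][:3])
show()
E
```

```text
time: 2.75
ee_pos: [571.3, -25.6, 230.8]
ee_rot: [-0.001, 0.084, 0.996, 0.0]
contact_force: [-0.4, -0.3, 0.4]
width: 0.001
grip_force: 0.0
((591.6970825195312, -33.70466613769531), (130.40138244628906, 188.01754760742188), 80.17222595214844) [501.31550725 -13.65300613 373.31962216]
rim_front_press [([317.0, 184.0], 0.7, [573.0, -34.0, 56.0]), ([498.0, 96.0], 0.68, [512.0, 178.0, 39.0]), ([164.0, 292.0], 0.61, [681.0, -251.0, 51.0])]
rim_back_press [([501.0, 27.0], 0.86, [446.0, 181.0, 38.0]), ([125.0, 331.0], 0.67, [727.0, -320.0, 52.0])]
rim_left_press [([467.0, 64.0], 0.79, [474.0, 146.0, 38.0]), ([357.0, 220.0], 0.64, [624.0, 5.0, 54.0])]
rim_right_press [([283.0, 222.0], 0.95, [612.0, -80.0, 54.0]), ([532.0, 58.0], 0.82, [481.0, 214.0, 36.0]), ([119.0, 303.0], 0.57, [687.0, -312.0, 51.0])]
3.0 [571.6 -25.9 231.6] [ 0.1 -0.3 -0.2] [-0.986  0.168 -0.   ] 0.0024043599217871475
front [571.9 -29.8  75. ] [-0.002  -0.0076  0.3132]
back [672.4 -47.3  75. ] [-0.206  -0.0085  0.3132]
left [630.6   9.7  75. ] [-0.1044  0.0899  0.3132]
right [613.7 -86.8  75. ] [-0.1035 -0.1061  0.3132]
```

View pics/w1.png

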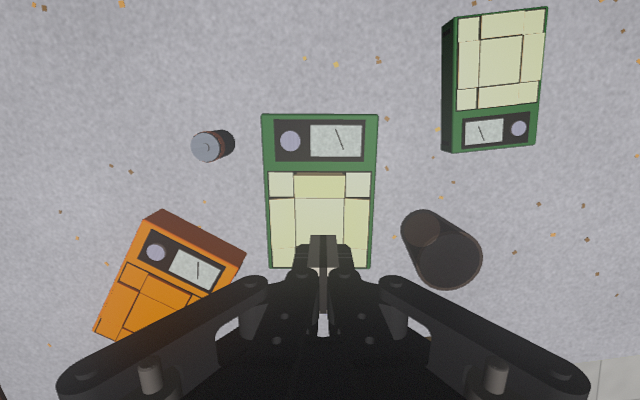

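The wrist view shows the tester at (320,190), with the front rim section at (318,186) under the shut fingers. Its fit agrees with the earlier one within 1 mm. I descend over the front section.

```bash
python3 -m pendant '[-0.002,-0.008,0.15,0,1,-0.002,-0.008,0.31,0,1,-0.002,-0.008,0.31,0,1,-0.002,-0.008,0.31,0,1,-0.002,-0.008,0.31,0,1,-0.002,-0.008,0.31,0,1]'
python3 -c "from h import *;show()"
```

```text
time: 3.5
ee_pos: [570.8, -30.6, 75.5]
ee_rot: [-0.002, 0.085, 0.996, 0.0]
contact_force: [-0.2, -0.4, 0.6]
width: 0.0
grip_force: 0.0
3.5 [570.8 -30.6  75.5] [-0.2 -0.4  0.6] [-0.986  0.169  0.004] 0.00043537682998089804
front [571.9 -29.8  75. ] [-0.0019  0.002   0.001 ]
back [672.4 -47.3  75. ] [-0.2059  0.0014  0.0003]
left [630.6   9.7  75. ] [-0.1042  0.0997  0.0007]
right [613.7 -86.8  75. ] [-0.1036 -0.0963  0.0007]
```

```bash
python3 -m pendant '[0,0,0.02,0,1,0,0,0.028,0,1,0,0,0.032,0,1,0,0,0.036,0,1,0,0,0.04,0,1,0,0,0.043,0,1,0,0,0.046,0,1,0,0,0.048,0,1,0,0,0.048,0,1,0,0,0.048,0,1]'
```

```text
time: 4.33
ee_pos: [572.2, -31.4, 52.2]
ee_rot: [-0.0, 0.085, 0.996, 0.0]
contact_force: [-1.6, 0.9, 2.5]
width: -0.002
grip_force: 0.8
```

```bash
python3 -m pendant '[0,0,0.002,0,1,0,0,0.004,0,1,0,0,0.004,0,1]';python3 -m pendant '[0,0,0.002,0,1,0,0,0.004,0,1,0,0,0.004,0,1]'
```

```text
time: 4.58
ee_pos: [572.2, -31.4, 50.9]
ee_rot: [-0.0, 0.085, 0.996, -0.0]
contact_force: [-4.3, 0.4, 10.0]
width: -0.002
grip_force: 4.9
time: 4.83
ee_pos: [572.2, -31.4, 50.6]
ee_rot: [0.0, 0.085, 0.996, -0.0]
contact_force: [-8.3, 2.5, 23.8]
width: -0.006
grip_force: 11.9
```

```bash
python3 -m pendant '[0,0,-0.055,0,1,0,0,-0.055,0,1,-0.205,0,-0.055,0,1,-0.205,0,-0.055,0,1,-0.205,0,-0.055,0,1,-0.205,0,-0.055,0,1,-0.205,0,-0.055,0,1]'
python3 -c "from h import *;show()"
```

```text
time: 5.42
ee_pos: [674.2, -49.1, 74.8]
ee_rot: [0.0, 0.085, 0.996, -0.0]
contact_force: [0.0, -0.2, -0.6]
width: -0.0
grip_force: 0.0
5.4167 [674.2 -49.1  74.8] [ 0.  -0.2 -0.6] [-0.985  0.17  -0.   ] -0.0001226346119984969
front [571.9 -29.8  75. ] [ 0.2082  0.0033 -0.0005]
back [672.4 -47.3  75. ] [ 0.0042  0.0029 -0.0004]
left [630.6   9.7  75. ] [ 0.106   0.1011 -0.0005]
right [613.7 -86.8  75. ] [ 0.1064 -0.0949 -0.0005]
```

Same press at the back, correcting laterally as I go.

```bash
python3 -m pendant '[0.004,0.003,0.02,0,1,0.004,0.003,0.028,0,1,0.004,0.003,0.032,0,1,0.004,0.003,0.036,0,1,0.004,0.003,0.04,0,1,0.004,0.003,0.043,0,1,0.004,0.003,0.046,0,1,0.004,0.003,0.048,0,1,0.004,0.003,0.05,0,1,0.004,0.003,0.05,0,1]';python3 -m pendant '[0,0,0.002,0,1,0,0,0.003,0,1,0,0,0.003,0,1]'
```

```text
time: 6.25
ee_pos: [672.3, -47.0, 51.2]
ee_rot: [0.001, 0.085, 0.996, 0.0]
contact_force: [1.0, 0.0, 3.3]
width: 0.004
grip_force: 1.4
time: 6.5
ee_pos: [672.4, -47.1, 50.9]
ee_rot: [0.001, 0.085, 0.996, -0.0]
contact_force: [-2.5, 0.8, 10.9]
width: 0.003
grip_force: 5.4
```

```bash
python3 -m pendant '[0,0,0.002,0,1,0,0,0.004,0,1,0,0,0.004,0,1]'; python3 -m pendant '[0,0,-0.055,0,1,0,0,-0.055,0,1,0.102,0.098,-0.055,0,1,0.102,0.098,-0.055,0,1,0.102,0.098,-0.055,0,1,0.102,0.098,-0.055,0,1,0.102,0.098,-0.055,0,1]'
python3 -c "from h import *;show()"
```

```text
time: 6.75
ee_pos: [672.5, -47.1, 50.7]
ee_rot: [0.001, 0.085, 0.996, -0.0]
contact_force: [-6.1, 1.9, 21.5]
width: 0.003
grip_force: 10.6
time: 7.33
ee_pos: [630.1, 9.7, 74.7]
ee_rot: [0.0, 0.085, 0.996, -0.0]
contact_force: [0.3, -0.0, -0.1]
width: 0.001
grip_force: 0.0
7.3333 [630.1   9.7  74.7] [ 0.3 -0.  -0.1] [-0.986  0.169 -0.001] 0.0010411406769740474
front [571.9 -29.8  75. ] [ 0.1014 -0.0976 -0.0006]
back [672.4 -47.3  75. ] [-0.1026 -0.0982 -0.0004]
left [630.6   9.7  75. ] [-0.0009  0.0001 -0.0006]
right [613.7 -86.8  75. ] [-0.0004 -0.1959 -0.0005]
```

```bash
python3 -m pendant '[0,0,0.02,0,1,0,0,0.028,0,1,0,0,0.032,0,1,0,0,0.036,0,1,0,0,0.04,0,1,0,0,0.043,0,1,0,0,0.046,0,1,0,0,0.048,0,1,0,0,0.05,0,1,0,0,0.05,0,1]';python3 -m pendant '[0,0,0.002,0,1,0,0,0.003,0,1,0,0,0.003,0,1]'
```

```text
time: 8.17
ee_pos: [630.0, 10.5, 50.9]
ee_rot: [0.0, 0.085, 0.996, 0.0]
contact_force: [-4.0, 3.3, 10.7]
width: -0.002
grip_force: 5.0
time: 8.42
ee_pos: [630.1, 10.5, 50.8]
ee_rot: [0.001, 0.085, 0.996, 0.0]
contact_force: [-6.2, 3.2, 18.4]
width: -0.001
grip_force: 9.4
```

```bash
python3 -m pendant '[0,0,0.001,0,1,0,0,0.002,0,1,0,0,0.002,0,1]'; python3 -m pendant '[0,0,-0.055,0,1,0,0,-0.055,0,1,0,-0.196,-0.055,0,1,0,-0.196,-0.055,0,1,0,-0.196,-0.055,0,1,0,-0.196,-0.055,0,1,0,-0.196,-0.055,0,1]'
python3 -c "from h import *;show()"
```

```text
time: 8.67
ee_pos: [630.1, 10.5, 50.7]
ee_rot: [0.001, 0.085, 0.996, 0.0]
contact_force: [-8.3, 3.4, 23.8]
width: -0.0
grip_force: 12.3
time: 9.25
ee_pos: [612.9, -87.7, 74.4]
ee_rot: [-0.0, 0.086, 0.996, -0.0]
contact_force: [-0.3, 0.3, -0.3]
width: 0.0
grip_force: 0.0
9.25 [612.9 -87.7  74.4] [-0.3  0.3 -0.3] [-0.985  0.172  0.   ] 0.00013812927553089432
front [571.9 -29.8  75. ] [ 0.1006  0.1    -0.0011]
back [672.4 -47.3  75. ] [-0.1034  0.1    -0.0012]
left [630.6   9.7  75. ] [-0.0014  0.198  -0.0012]
right [613.7 -86.8  75. ] [-0.0014  0.002  -0.0012]
```

```bash
python3 -m pendant '[-0.001,0.001,0.02,0,1,-0.001,0.001,0.028,0,1,-0.001,0.001,0.032,0,1,-0.001,0.001,0.036,0,1,-0.001,0.001,0.04,0,1,-0.001,0.001,0.043,0,1,-0.001,0.001,0.046,0,1,-0.001,0.001,0.048,0,1,-0.001,0.001,0.05,0,1,-0.001,0.001,0.05,0,1]';python3 -m pendant '[0,0,0.002,0,1,0,0,0.003,0,1,0,0,0.003,0,1]'
```

```text
time: 10.08
ee_pos: [613.5, -86.4, 50.9]
ee_rot: [0.0, 0.085, 0.996, -0.0]
contact_force: [-5.3, -0.4, 10.8]
width: -0.003
grip_force: 5.6
time: 10.33
ee_pos: [613.6, -86.4, 50.8]
ee_rot: [0.0, 0.085, 0.996, -0.0]
contact_force: [-9.2, 1.2, 20.4]
width: 0.001
grip_force: 10.1
```

```bash
python3 -m pendant '[0,0,-0.06,0,1,0,0,-0.12,0,1,0.1,0.1,-0.36,0,1,0.1,0.1,-0.36,0,1,0.1,0.1,-0.36,0,1,0.1,0.1,-0.36,0,1,0.1,0.1,-0.36,0,1,0.1,0.1,-0.36,0,1]'
python3 - <<'E'
from fit import *
a=np.radians(YAW); c,s=np.cos(a),np.sin(a)
for n in("wrist","side","top"):
    p=camera(n); C=cloud(p); m,r=fit(C); print(n,np.round(r[0],1),np.round(r[1],1),round(r[2],1))
    old=np.load(("w" if n=="wrist" else n)+"1.npz")["C"]
    for lab,D in(("old",old),("new",C)):
        d=D[...,:2]-T; L=np.stack([d[...,0]*c+d[...,1]*s,-d[...,0]*s+d[...,1]*c],-1); out=[]
        for k,(x,y) in list(PT.items())+[("mid",(30,0))]:
            f=1.1 if k!="mid" else 1; ux,uy=np.sign([x-30,y])*6
            q=(np.abs(L[...,0]-x-ux)<(5 if uy==0 else 20))&(np.abs(L[...,1]-y-uy)<(5 if ux==0 and k!="mid" else 20))&(D[...,2]>30)&(D[...,2]<70)
            out.append((k,int(q.sum()),round(float(np.median(D[q][:,2])),1) if q.any() else None))
        print(lab,out)
    cv2.imwrite(f"pics/{n}2.png",p["frame"])
E
```

```text
time: 11.0
ee_pos: [573.7, -28.2, 228.7]
ee_rot: [0.001, 0.085, 0.996, 0.0]
contact_force: [-0.2, 0.6, -1.1]
width: -0.002
grip_force: 0.0
wrist [591.3 -33.5] [130.3 188.3] 80.2
old [('front', 364, 56.6), ('back', 0, None), ('left', 220, 56.7), ('right', 223, 56.9), ('mid', 262, 49.3)]
new [('front', 320, 50.7), ('back', 0, None), ('left', 246, 50.6), ('right', 253, 50.7), ('mid', 268, 49.4)]
side [591.6 -33.3] [132.8 189.9] 79.9
old [('front', 47, 57.2), ('back', 33, 55.4), ('left', 35, 57.7), ('right', 87, 53.5), ('mid', 42, 49.5)]
new [('front', 43, 50.9), ('back', 34, 51.0), ('left', 32, 51.3), ('right', 68, 50.4), ('mid', 41, 49.5)]
top [600.1   6.7] [ 47.8 189.9] 80.2
old [('front', 79, 54.3), ('back', 56, 54.5), ('left', 64, 56.4), ('right', 55, 57.4), ('mid', 62, 49.5)]
new [('front', 4, 50.1), ('back', 0, None), ('left', 50, 50.7), ('right', 0, None), ('mid', 2, 52.0)]
```

View pics/wrist2.png

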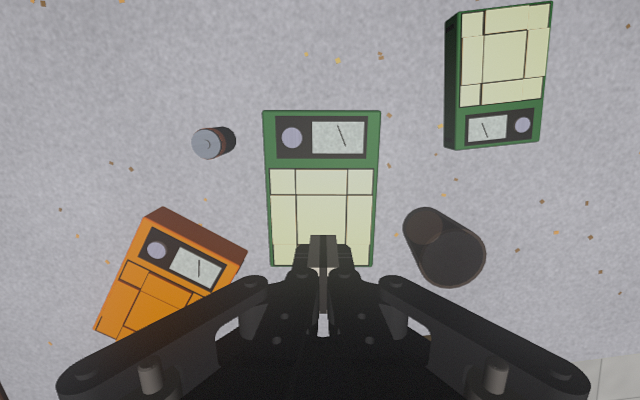

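The wrist view shows the cover closed at (320,215). All four sections read 50.4 to 51.3 mm in depth, which is flush. The tester, tumbler and cell are where they were, and the hand is clear at z = 229 mm, so I hand in the job.

```bash
python3 -c "from h import *;print(job_done())"
```

```text
the job is handed in; nothing more can be done
None
```

All four rim sections of the large green tester are pressed shut, measured flush at about 51 mm, with the tester within 1 mm of where it stood and the hand clear; the job is handed in at about 11 s, with no verdict shown.

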